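Cap the steam coffee maker and switch it on

TASK

The steam coffee maker has just been filled: swing its hinged cap down onto the leaning filler neck and then screw it clockwise until it stops. Only when the cap is fully home, flip the power lever on the control pod all the way over towards the back of the machine, to on. Leave the crockery and other things standing where they are.

Things in the scene. Friction and masses are not known exactly. Their poses are not given: they have to be found in the camera images.
- machine: steam coffee maker, fixed; black base 260 (x) by 320 mm (y). Origin: centre of underside; front faces its -x. At its +y part a black tower with steel head (top 205 mm up, 190 mm wide, centred y = 60 mm); at its -y part a steel control pod (top 130 mm up, 110 mm wide, centred y = -105 mm). The filler neck on the head leans 30 degrees to the front: its axis is (-0.5, 0, 0.866) in this frame
- neck_seat (a point): centre of the filler neck's mouth (neck 62 mm across), where the cap seats; at (-27, 60, 234) mm in the machine's frame; axes as the machine's
- swing_axis (a point): middle of the pivot of the cap's captive hinge, 52 mm up-slope of the neck's mouth, at (18, 60, 260) mm in the machine's frame; the pivot runs along the machine's y; axes as the machine's
- cap_swing (a joint): swing of the captive cap on its hinge, rad: 0 = seated on the neck; grows as the cap lifts and tips towards the back of the machine, stop at 1.6; stiff, stays where it is left (about 3 N at the cap's middle moves it)
- cap_grip (a point): point in the cap's grip bar. Cap: black ribbed disc 84 mm across, 18 mm thick, with a raised bar 70 mm long, 16 mm wide, 32 mm high on it. The point is on the cap's axis (52 mm from the hinge pivot), 22 mm above the disc's top face, 10 mm below the bar's top, 46 mm out from the neck's mouth when seated. Axes: x along the bar, z along the cap's axis, outward (seated: the neck's axis)
- cap_twist (a joint): turn of the cap about its axis, rad: 0 = fully loose (bar parallel to the hinge pivot), grows clockwise as seen from outside, 1.5 = screwed home against its stop (bar runs front to back)
- power_lever (a joint): power lever on the control pod, rad: 0 = off, leaning 0.5 rad to the machine's front; 1.0 = on, leaning 0.5 rad to its back; stays where it is left. Pivot along the machine's y at (-30, -105, 152) mm in its frame; about 1 N at the tip moves it
- power_lever_tip (a point): centre of the black ball (26 mm across) at the end of the lever, 80 mm from its pivot; rod 10 mm thick
- toaster: bystander, fixed: steel toaster 260 x 160 mm, 180 mm high; origin centre of underside
- mug: bystander, loose: white mug 68 mm across, 72 mm high, on the drip tray under the head; origin centre of underside
- jug: bystander, loose: steel milk jug 72 mm across, 85 mm high, with a handle, in front of the machine
- jar: bystander, loose: glass jar 66 mm across, 100 mm high, closed, in front of the machine
- plate: bystander, loose: white plate 130 mm across, 20 mm high, in front of the toaster
- press: bystander, loose: glass coffee press 92 mm across, 206 mm high, at one side
- grinder: bystander, loose: steel coffee grinder 90 mm across, 180 mm high, at the other side

How it is judged:
On the way, in this order (a step that is already met when the one before it is completed fails the run):
1. the cap is swung down onto the neck (cap_swing below 0.07 rad) (value of joint cap_swing below 0.07 rad), for 0.2 s.
2. the seated cap is screwed clockwise to its stop (cap_twist above 1.35 rad, cap_swing below 0.07) (value of joint cap_swing below 0.07 rad and value of joint cap_twist above 1.35 rad), for 0.2 s.
3. the power lever is flipped to on (power_lever above 0.8 rad) (value of joint power_lever above 0.8 rad), for 0.2 s.
At the end, for the whole second after the job is handed in: The cap sits on the neck (cap_swing below 0.07 rad), is screwed home (cap_twist above 1.35 rad of 1.5), the power lever is on (above 0.8 rad of 1.0), all at rest, and no bystander has been moved more than 30 mm or tipped over (all of step 2 and value of joint power_lever above 0.8 rad and velocity of joint each of cap_swing, cap_twist, power_lever below 0.05 rad/s); the robot touches nothing.
It fails at once if the lever is moved past its middle before the cap is screwed home on the neck (value of joint power_lever above 0.5 rad and not (value of joint cap_twist above 1.3 rad and value of joint cap_swing below 0.1 rad)).
It fails at once if a loose bystander is moved more than 30 mm (distance of any of mug, jug, jar, plate, press, grinder from where it was at the start of the episode above 0.03 m).
It fails at once if a loose bystander is tipped over (angle between any of mug, jug, jar, plate, press, grinder's own z axis and vertical above 0.5 rad).
It also fails if it takes over 59 s, if anything falls off the work surface, if the arm or the gripper's body presses on something with over 40 N, if the wrist force passes 120 N, or if a joint passes its speed limit or range.

ROBOT

A 6-joint arm with a two-finger parallel gripper is mounted at the origin on the work surface. World frame = base frame: x ahead of the robot, y to its left, z up, the work surface at z = 0. Lengths are in m, angles in rad, forces in N, time in s.
With the tool pointing down it reaches from about 0.35 to 0.975 m from the base axis. Payload 4.9 kg.
Tool frame: the origin (TCP) lies midway between the tips of the shut fingers; the grasp point (between the pads) lies 19 mm behind it; z points along the fingers, y is the direction in which the jaws open and shut (so a half turn about z gives the same grasp; the last joint's range is limited). The gripper opens to 85 mm and grips with 20 to 120 N. Pads are 22 mm wide; open, the fingers measure 114 mm over their backs; the gripper's body (76 mm by 85 mm) begins 54 mm behind the grasp point. The pads swing forward as they close: fully open they stand 13 mm farther back than shut.
Start: joints at [1.189, 0.053, 1.613, -0, 1.476, -0.119], TCP at [0.162, 0.604, 0.231] pointing down, gripper open.
Joint ranges: [-3.01, 3.01], [-1.01, 2.22], [0.06, 2.58], [-1.02, 4.17], [0.09, 2.62], [-3.14, 3.14]. Speed limits (rad/s): [2.57, 2.57, 3.14, 3.14, 3.14, 3.14].

INTERFACE

Orientations are given as a rotation vector (axis times angle).
In Python, from station import ctrl gives the robot as it stands.
- The arm moves only by the shell command python3 -m jog 'ROWS' [FORCE]. ROWS is JSON, one flat list of numbers, 7 for each row, row after row: the opening, from 0 (shut) to 1 (fully open), then the shift along the tool's x, y, z in m, then the turn, a rotation vector about the tool's x, y, z in degrees. A call has 1 to 10 rows; each row shifts and turns the commanded pose from where the row before left it, along the tool's axes as they then stand; what a row does not reach is not made up. A row lasts 1/8 s, in which the tool goes at most 62.5 mm and 10.7 degrees, less where a joint would pass 70% of its speed; a pose out of reach is approached as far as the arm can. A call with a gripper value outside its range is refused whole. The fingers move at their own pace and stop on an object; FORCE is the grip in N (left out, the last holds). Time passes only in rows, so rows that do not move let the fingers close. It gives the time, the measured TCP pose, the force and the opening at its end, in the units of the state.
- ctrl.get_obs(): the state, without advancing time (a new reading comes with each control period).
- ctrl.get_image(name): name is "scene" or "top"; returns a dict with "image" (480x640x3 uint8, blue, green, red), "camera_matrix" (3x3 intrinsics, pixels), "dist_coeffs" ([k1, k2, p1, p2, k3] as OpenCV has them; the pictures are not rectified), "rvec" (rotation vector, rad) and "tvec" (3), from world to camera coordinates, as OpenCV has them. Camera axes: x right, y down, z forward; pixel columns grow to the right and rows downward; lengths in m; the calibration is good to about 2 mm. A picture is of the moment at which its call begins. There is no depth.
- ctrl.finish_job(): hands the job in, once; it reports no verdict.
Trained networks look in a picture, given as the dict that the camera call returned (one of the last four; its "shot" number tells which), for a name from the list of things; names that differ only in an ending like _2 or _b are one class to them, and where a whole thing is asked for, a point or a joint stands for the part that bears it (a point fixed in the world has none). Each returns a list of dicts, best first, with "p" (0 to 1); they miss things now and then, are a little off and sometimes report something else, mostly with a low value. They report only what shows in the picture. A call takes as long as a camera call.
- ctrl.boxes_of(target, picture): "box" ([centre column, centre row, width, height] in pixels, round what is visible of it).
The state is a dict: "t": time; "q": joint angles; "dq": joint speeds; "effort": joint torques, N m; "tool_pos": TCP position; "tool_rot": TCP orientation; "contact_force": force on the tool from outside, world axes, zero at the start; "wrist_torque": the same for the moment, N m; "opening": finger opening in m.
Only numpy, scipy, OpenCV 4.12 (cv2) and the standard library are available. Lean on these libraries where they do the work, as an engineer would, in place of code of your own. Each camera call takes 0.05 s, during which the arm holds its last target. There are 200 camera calls.

## Working session

There is one attempt and no reset: what is moved stays moved. The work goes in short steps, Python scripts to look and compute and a shell command to move; the robot and the scene stay as the last step left them, time stands still between calls to the robot, and variables do not carry over. Pictures are saved under pics/ and viewed, about 8 in all and at most 12, crops included, and the job is handed in when it is done.

```bash
mkdir -p pics; ls; python3 - <<'E'
from station import ctrl
import cv2
for n in ("scene","top"):
    p=ctrl.get_image(n); cv2.imwrite(f"pics/{n}0.png",p["image"])
    print(n,p["camera_matrix"],p["dist_coeffs"],p["rvec"],p["tvec"])
    for k in ("machine","cap_grip","power_lever_tip","power_lever","cap_swing","toaster","mug","press","grinder","jug","jar"):
        print(k,[(round(b["p"],2),[round(float(v)) for v in b["box"]]) for b in ctrl.boxes_of(k,p)[:2]])
print(ctrl.get_obs())
E
```

```text
pics
scene [[605.37809466   0.         331.07862524]
 [  0.         605.37809466 222.97600812]
 [  0.           0.           1.        ]] [0.00300669 0.         0.         0.         0.        ] [ 2.26816016 -1.76030472  0.28074701] [-0.10663982  0.50007324  1.59501629]
machine [(0.92, [418, 227, 142, 142])]
cap_grip [(0.69, [454, 253, 8, 9])]
power_lever_tip [(0.4, [456, 253, 13, 14])]
power_lever [(0.7, [404, 194, 32, 28]), (0.48, [454, 253, 12, 12])]
cap_swing [(0.73, [404, 194, 34, 36])]
toaster [(0.95, [286, 188, 80, 118]), (0.65, [354, 289, 36, 33])]
mug [(0.42, [405, 194, 32, 34])]
press [(0.96, [144, 209, 49, 50]), (0.74, [415, 228, 142, 143])]
grinder [(0.6, [532, 293, 49, 45])]
jug [(0.69, [352, 288, 33, 32]), (0.19, [402, 195, 33, 31])]
jar [(0.68, [399, 309, 29, 31]), (0.57, [419, 230, 141, 142])]
top [[521.96651342   0.         316.71677179]
 [  0.         521.96651342 246.28704416]
 [  0.           0.           1.        ]] [0.01197137 0.         0.         0.         0.        ] [ 2.13690708 -2.10293436  0.18871653] [-0.00552185  0.50519591  1.78857212]
machine [(0.56,
[... 343 characters left out ...]
(0.64, [376, 297, 19, 22])]
{'t': 1.2, 'q': array([ 1.18900316e+00,  5.26761682e-02,  1.61288544e+00,  7.83602655e-06,
        1.47599677e+00, -1.18975378e-01]), 'dq': array([-4.25961134e-04, -7.83585347e-04,  3.93870026e-05, -1.35061006e-04,
       -2.47673605e-03, -1.17987950e-03]), 'effort': array([-9.39070997e-04, -3.93678904e+01, -3.70462990e+01, -1.64121757e-04,
        2.45952051e-04,  1.20375373e-05]), 'tool_pos': array([0.16235504, 0.60353278, 0.23132707]), 'tool_rot': array([4.11647120e-01, 3.11450561e+00, 5.51938096e-05]), 'contact_force': array([-0.51005112,  0.23091302, -0.09374383]), 'wrist_torque': array([-0.00460757,  0.06174269, -0.00467397]), 'opening': 0.08547071138894159}
```

```bash
python3 - <<'E'
import cv2
a=cv2.imread("pics/scene0.png")[130:350,300:580]; cv2.imwrite("pics/s_crop.png",cv2.resize(a,None,fx=2.8,fy=2.7,interpolation=cv2.INTER_CUBIC))
E
```

```text
(no output)
```

View pics/scene0.png

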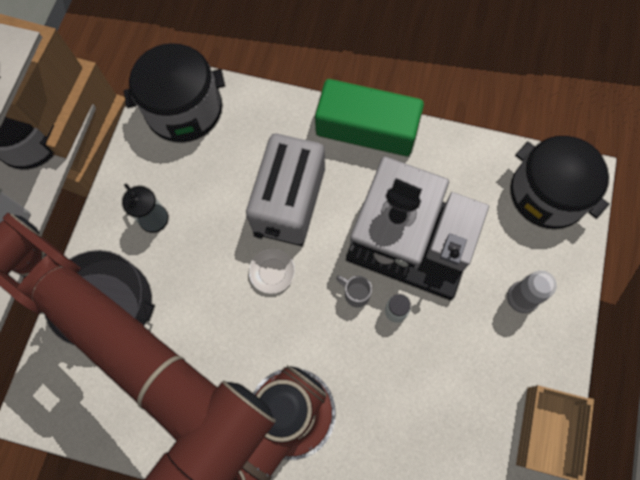

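View pics/s_crop.png

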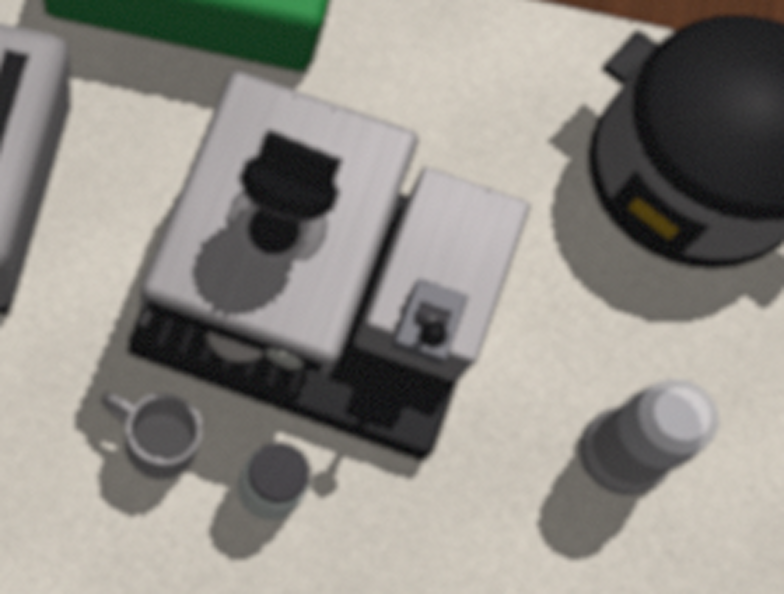

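View pics/top0.png

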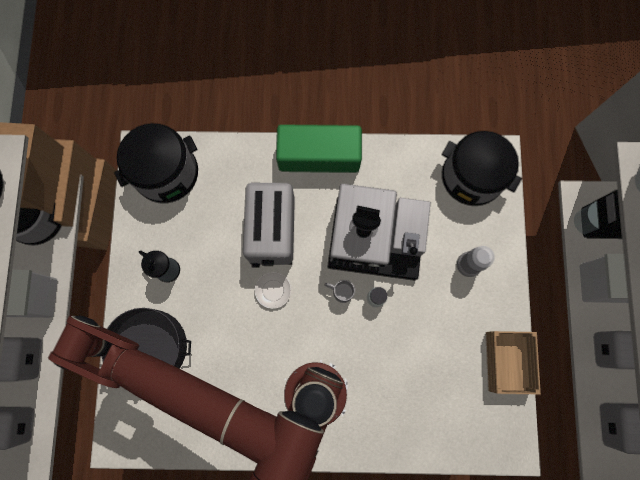

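The scene crop shows the open cap at about (403,195) in full-picture pixels. The lever ball is at (454,253) and the head's top corners are at (384,158), (448,179), (419,264) and (353,237). Next I'll enlarge the top view so I can fit the machine pose.

```bash
python3 - <<'E'
import cv2
a=cv2.imread("pics/top0.png")[170:290,315:445]; cv2.imwrite("pics/t_crop.png",cv2.resize(a,None,fx=5,fy=5,interpolation=cv2.INTER_CUBIC))
E
```

```text
(no output)
```

View pics/t_crop.png

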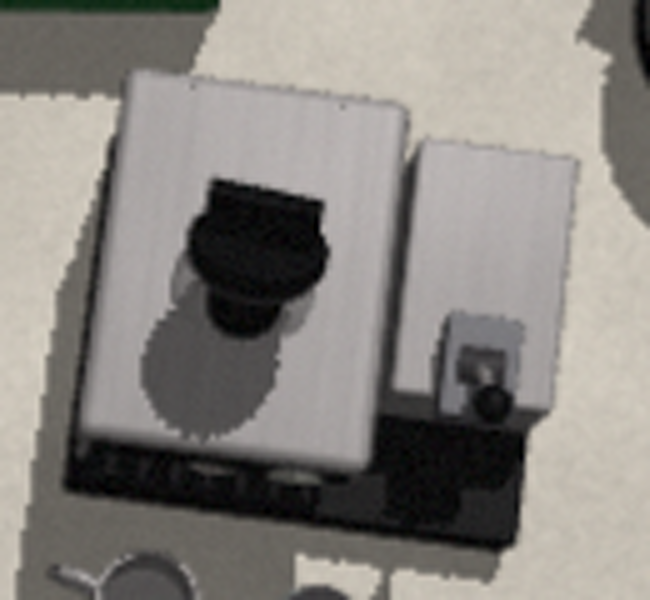

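```bash
cat > h.py <<'E'
import numpy as np, cv2, json
from scipy.optimize import least_squares
from scipy.spatial.transform import Rotation as R
def proj(p,P): return cv2.projectPoints(np.atleast_2d(P).astype(float),p["rvec"],p["tvec"],p["camera_matrix"],p["dist_coeffs"])[0][:,0]
def M(P,m): # machine mm -> world m
    return R.from_rotvec([0,0,m[2]]).apply(np.atleast_2d(P)/1000.)+[m[0],m[1],0]
def cap(phi,a,b,y=0): # a along s', b along n' from pivot
    s=np.array([-.866,0,-.5]);n=np.array([-.5,0,.866])
    return np.array([18,60+y,260])+a*(np.cos(phi)*s+np.sin(phi)*n)+b*(-np.sin(phi)*s+np.cos(phi)*n)
def lever(th): return np.array([-30-80*np.sin(.5-th),-105,152+80*np.cos(.5-th)])
E
python3 - <<'E'
from h import *
from station import ctrl
ps=ctrl.get_image("scene");pt=ctrl.get_image("top")
S=lambda L:np.array(L)/[2.8,2.7]+[300,130]
T=lambda L:np.array(L)/5+[315,170]-.4
sc=S([[235,75],[415,133],[148,290],[332,362],[425,170],[527,207],[472,358],[432,332],[422,458]])
tp=T([[130,72],[408,105],[82,432],[368,470],[420,140],[580,160],[552,410],[491,403],[512,548],[212,180],[323,205]])
def pts(q):
    hb,hf,pb,pf=q[3:7]*1000
    return [[hb,155,205],[hb,-35,205],[hf,155,205],[hf,-35,205],[pb,-50,130],[pb,-160,130],[pf,-160,130],lever(0),[-130,-160,0]]
def f(q):
    A=M(np.array(pts(q)),q)
    B=M(np.array([cap(q[7],44,56,35),cap(q[7],44,56,-35)]),q)
    return np.r_[(proj(ps,A)-sc).ravel(),(proj(pt,np.r_[A,B])-tp).ravel()]
r=least_squares(f,[.8,0,0,.1,-.1,.1,-.1,1.5],loss="soft_l1")
print(r.x.round(4),r.cost); print(f(r.x).reshape(-1,2).round(1).tolist())
m=r.x[:3];np.save("m.npy",r.x)
for n,P in dict(seat=[-27,60,234],pivot=[18,60,260],gripseated=cap(0,52,46),barnow=cap(r.x[7],52,56),ball0=lever(0),ball1=lever(1)).items(): print(n,M(P,m).round(3))
for n in("jug","jar","mug","press","grinder"): 
    print(n)
E
```

```text
[ 0.5473 -0.2103 -0.1238  0.1202 -0.1225  0.1207 -0.0502  1.1636] 15.992718656512
[[-3.0, -2.1], [1.2, 0.6], [-4.7, -0.2], [0.7, -0.3], [-2.1, -0.8], [0.3, -0.7], [1.0, 0.5], [-0.3, -0.6], [0.4, 1.1], [-0.8, -0.3], [1.2, 0.7], [-1.2, -0.1], [0.7, 0.5], [0.0, 0.5], [0.3, 0.8], [0.7, -0.2], [0.8, -0.7], [-0.8, 0.5], [-0.4, 0.9], [0.5, -0.9]]
seat [[ 0.528 -0.147  0.234]]
pivot [[ 0.573 -0.153  0.26 ]]
gripseated [[ 0.505 -0.145  0.274]]
barnow [[ 0.564 -0.152  0.336]]
ball0 [[ 0.466 -0.306  0.222]]
ball1 [[ 0.543 -0.315  0.222]]
jug
jar
mug
press
grinder
```

```bash
python3 - <<'E'
from h import *
from station import ctrl
x=np.load("m.npy");out=[]
for n,(u,v,w,h),k in (("scene",(340,140,150,170),3.5),("top",(320,175,115,110),3.8)):
    k=2.7 if n=="scene" else 3.3
    k=3.4
    p=ctrl.get_image(n);im=cv2.resize(p["image"][v:v+h,u:u+w],None,fx=k,fy=k,interpolation=cv2.INTER_CUBIC)
    im=cv2.convertScaleAbs(im,alpha=1.6,beta=25)
    def d(P,c,cl=True):
        q=((proj(p,M(np.array(P),x))-[u,v]+.5)*k).round().astype(int)
        cv2.polylines(im,[q.reshape(-1,1,2)],cl,c,1)
    hb,hf=x[3]*1e3,x[4]*1e3
    d([[hb,155,205],[hb,-35,205],[hf,-35,205],[hf,155,205]],(0,0,255))
    a=np.linspace(0,6.28,30)
    d([cap(0,52+31*np.cos(t),0,31*np.sin(t)) for t in a],(0,255,0))
    ph=x[7]
    d([cap(ph,52+42*np.cos(t),24,42*np.sin(t)) for t in a],(255,255,0))
    d([cap(ph,52+i,56,j) for i,j in((8,35),(8,-35),(-8,-35),(-8,35))],(0,255,255))
    d([lever(0)+13*np.array([np.cos(t),np.sin(t),0]) for t in a],(255,0,255))
    out.append(im)
H=max(o.shape[0] for o in out)
out=[cv2.copyMakeBorder(o,0,H-o.shape[0],0,0,0) for o in out]
o=np.hstack(out);print(o.shape);o=o[:, :];o=cv2.resize(o,None,fx=min(1,800/o.shape[1]),fy=min(1,800/o.shape[1]));cv2.imwrite("pics/ov.png",o)
E
```

```text
(578, 901, 3)
```

View pics/ov.png

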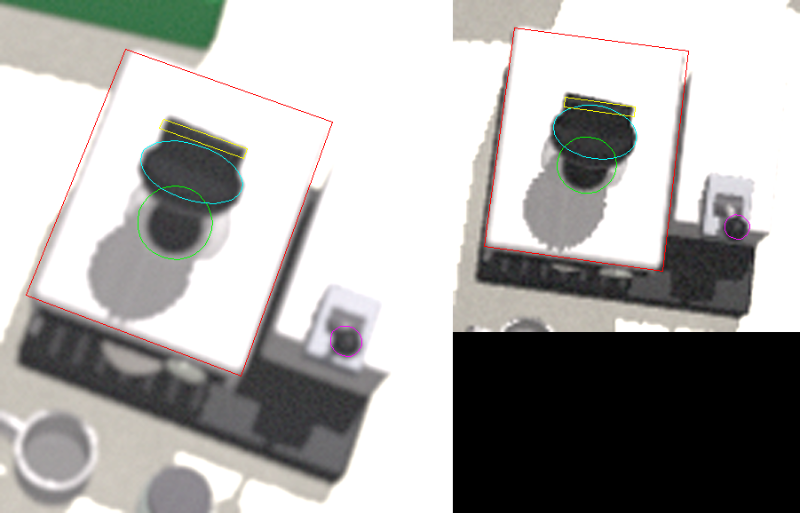

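The fit holds in both views, and the cap swing comes out at about 1.16 rad. First I'll raise and turn the tool so its y axis lies along the machine's x, with the fingers shut. Then I'll go behind the cap.

```bash
cat >> h.py <<'E'
def to(P,zdir_tilt=0,o=None): # P machine mm; tool y along machine x, tilt deg about machine y: tool z=(sin t,0,-cos t); prints shift & turn in tool axes
    from station import ctrl
    x=np.load("m.npy");o=o or ctrl.get_obs()
    Rm=R.from_rotvec([0,0,x[2]]);t=np.radians(zdir_tilt)
    z=np.array([np.sin(t),0,-np.cos(t)]);y=np.array([np.cos(t),0,np.sin(t)])
    Rt=Rm*R.from_matrix(np.c_[np.cross(y,z),y,z])
    Rc=R.from_rotvec(o["tool_rot"]);d=M(P,x)[0]-o["tool_pos"]
    print("P",np.round(P,1),"shift",Rc.inv().apply(d).round(4),"turn",np.degrees((Rc.inv()*Rt).as_rotvec()).round(1))
def where():
    from station import ctrl
    x=np.load("m.npy");o=ctrl.get_obs()
    Rm=R.from_rotvec([0,0,x[2]]).inv()
    print("t",round(o["t"],2),"tcp mach mm",(Rm.apply(o["tool_pos"]-[x[0],x[1],0])*1e3).round(1),"F mach",Rm.apply(o["contact_force"]).round(1),"q",o["q"].round(2),"open",round(o["opening"],4),
     "toolz",(Rm*R.from_rotvec(o["tool_rot"])).apply([0,0,1]).round(3))
E
python3 -m jog '[0,0,0,-0.03,0,0,10.3, 0,0,0,-0.03,0,0,10.3, 0,0,0,-0.03,0,0,10.3, 0,0,0,-0.03,0,0,10.3, 0,0,0,-0.03,0,0,10.3, 0,0,0,-0.03,0,0,10.3, 0,0,0,-0.03,0,0,10.3, 0,0,0,-0.02,0,0,10]' 60
python3 -c "
from h import *
where(); e=cap(1.16,44,56);print('edge',e,'disc edge',cap(1.16,10,24),cap(1.16,94,24))
to(e+[40,0,110]);to(e+[40,0,-14]);to(e+[15,0,-14])"
```

```text
t: 2.4
tool_pos: [0.1624, 0.6036, 0.4634]
tool_rot: [-2.361, -2.071, -0.003]
contact_force: [-0.2, 0.1, -0.3]
opening: -0.0003
t 2.4 tcp mach mm [-482.5  760.1  463.4] F mach [-0.2  0.1 -0.3] q [1.19 0.02 1.27 0.   1.85 1.32] open -0.0003 toolz [ 0.001  0.002 -1.   ]
edge [ 15.89367492  60.         331.18525287] disc edge [ 24.22046559  60.         285.24432736] [-43.3348197   60.         335.16399247]
P [ 55.9  60.  441.2] shift [-0.6965  0.5432  0.021 ] turn [ 0.  -0.1 -0.4]
P [ 55.9  60.  317.2] shift [-0.6967  0.5431  0.145 ] turn [ 0.  -0.1 -0.4]
P [ 30.9  60.  317.2] shift [-0.6969  0.5181  0.145 ] turn [ 0.  -0.1 -0.4]
```

```bash
python3 -m jog '[0,-0.045,0.035,0,0,0,0, 0,-0.045,0.035,0,0,0,0, 0,-0.045,0.035,0,0,0,0, 0,-0.045,0.035,0,0,0,0, 0,-0.045,0.035,0,0,0,0, 0,-0.045,0.035,0,0,0,0, 0,-0.045,0.035,0,0,0,0, 0,-0.045,0.035,0,0,0,0]' >/dev/null
python3 -m jog '[0,-0.045,0.035,0,0,0,0, 0,-0.045,0.035,0,0,0,0, 0,-0.045,0.035,0,0,0,0, 0,-0.045,0.035,0,0,0,0, 0,-0.045,0.035,0,0,0,0, 0,-0.045,0.035,0,0,0,0, 0,-0.045,0.035,0,0,0,0, 0,-0.02,0.018,0,0,0,0,0,0,0,0,0,0,0]'
python3 -c "
from h import *
where(); e=cap(1.16,44,56)
to(e+[40,0,-14])"
```

```text
t: 4.53
tool_pos: [0.615, -0.1554, 0.4598]
tool_rot: [-2.357, -2.074, 0.002]
contact_force: [0.2, 0.9, -0.4]
opening: 0.0002
t 4.53 tcp mach mm [ 60.4  62.8 459.8] F mach [ 0.1  0.9 -0.4] q [-0.36  0.04  1.25 -0.    1.85 -0.24] open 0.0002 toolz [-0.002  0.001 -1.   ]
P [ 55.9  60.  317.2] shift [-0.0029 -0.0042  0.1426] turn [-0.1 -0.  -0.2]
```

```bash
python3 -m jog '[0,-0.003,-0.004,0.05,0,0,0, 0,0,0,0.05,0,0,0, 0,0,0,0.043,0,0,0, 0,0,-0.01,0,0,0,0, 0,0,-0.01,0,0,0,0, 0,0,0,0,0,0,0]'
python3 -c "
from h import *
where()
from station import ctrl
for k in ('scene','top'):
    p=ctrl.get_image(k);s=(slice(120,280),slice(310,510)) if k=='scene' else (slice(150,290),slice(310,450))
    cv2.imwrite('pics/a_%s.png'%k,cv2.resize(p['image'][s],None,fx=4,fy=3.7))
"
```

```text
t: 5.28
tool_pos: [0.5907, -0.1537, 0.3224]
tool_rot: [2.352, 2.075, 0.004]
contact_force: [-0.4, -0.9, -0.7]
opening: 0.0001
t 5.28 tcp mach mm [ 36.1  61.5 322.4] F mach [-0.3 -0.9 -0.7] q [-0.38 -0.02  1.54  0.    1.62 -0.25] open 0.0001 toolz [ 0.006 -0.001 -1.   ]
```

View pics/a_scene.png

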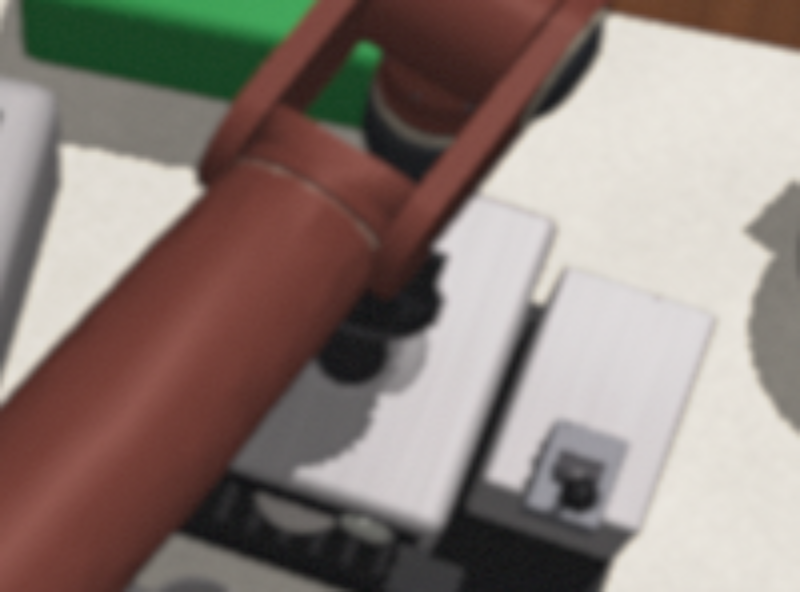

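```bash
python3 -c "
from h import *
for p in (1.16,1,.8,.6,.5,.3,.15,0): print(p,'edge',cap(p,44,56)[[0,2]].round(),'base',cap(p,44,24)[[0,2]].round(),'disc29',cap(p,29,24)[[0,2]].round(),'top mid',cap(p,52,56)[[0,2]].round())"
python3 -m jog '[0,0,-0.008,0,0,0,0, 0,0,-0.008,0,0,0,0, 0,0,-0.008,0,0,0,0, 0,0,0,0,0,0,0]'
python3 -c "
from h import *
where()"
```

```text
1.16 edge [ 16. 331.] base [ -3. 305.] disc29 [  9. 297.] top mid [  9. 336.]
1 edge [  5. 330.] base [-10. 302.] disc29 [  3. 295.] top mid [ -3. 334.]
0.8 edge [ -9. 326.] base [-18. 295.] disc29 [ -3. 291.] top mid [-17. 328.]
0.6 edge [-22. 319.] base [-24. 287.] disc29 [ -9. 286.] top mid [-30. 320.]
0.5 edge [-27. 315.] base [-27. 283.] disc29 [-12. 283.] top mid [-35. 315.]
0.3 edge [-37. 305.] base [-30. 274.] disc29 [-16. 277.] top mid [-45. 303.]
0.15 edge [-43. 296.] base [-32. 266.] disc29 [-18. 272.] top mid [-51. 293.]
0 edge [-48. 286.] base [-32. 259.] disc29 [-19. 266.] top mid [-55. 282.]
t: 5.88
tool_pos: [0.5657, -0.1506, 0.318]
tool_rot: [-2.355, -2.078, 0.001]
contact_force: [1.0, -0.3, 0.6]
opening: 0.0004
t 5.88 tcp mach mm [ 10.9  61.5 318. ] F mach [ 1.  -0.2  0.6] q [-0.39 -0.08  1.6  -0.    1.62 -0.26] open 0.0004 toolz [-0.001  0.    -1.   ]
```

```bash
python3 -m jog '[0,0,-0.007,0.005,0,0,0, 0,0,-0.007,0.006,0,0,0, 0,0,-0.006,0.006,0,0,0, 0,0,0,0,0,0,0]'
python3 -c "
from h import *
where()
from station import ctrl
p=ctrl.get_image('scene')
cv2.imwrite('pics/b.png',cv2.resize(p['image'][120:280,340:510],None,fx=4,fy=3.7))
"
```

```text
t: 6.38
tool_pos: [0.5457, -0.1479, 0.3]
tool_rot: [-2.354, -2.077, 0.002]
contact_force: [0.2, 0.5, 0.2]
opening: 0.0002
t 6.38 tcp mach mm [ -9.3  61.7 300. ] F mach [0.1 0.5 0.2] q [-0.4  -0.12  1.67 -0.    1.6  -0.27] open 0.0002 toolz [-0.002  0.001 -1.   ]
```

View pics/b.png

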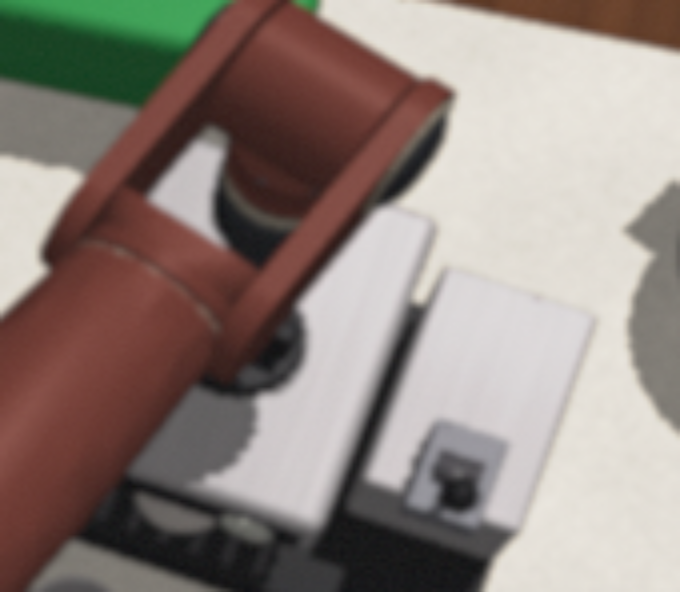

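```bash
python3 -m jog '[0,0,-0.006,0.005,0,0,0, 0,0,-0.006,0.005,0,0,0, 0,0,-0.006,0.006,0,0,0, 0,0,0,0,0,0,0]'
python3 -c "
from h import *
where()"
```

```text
t: 6.92
tool_pos: [0.5284, -0.1459, 0.2841]
tool_rot: [-2.355, -2.078, 0.0]
contact_force: [3.8, -0.1, -1.5]
opening: 0.0
t 6.92 tcp mach mm [-26.7  61.6 284.1] F mach [ 3.8  0.3 -1.5] q [-0.41 -0.16  1.73  0.    1.57 -0.28] open 0.0 toolz [-0.001  0.    -1.   ]
```

```bash
python3 -m jog '[0,0,0.005,-0.01,0,0,0, 0,0,0.00,-0.05,0,0,0, 0.6,0,0,-0.05,0,0,0, 0.6,0,0,0,10,0,0,0.6,0,0,0,10,0,0,0.6,0,0,0,10,0,0,0.6,0,0,0,0,0,0]'
python3 -c "
from h import *
where();to(cap(0,52,97),30);to(cap(0,52,27),30)"
```

```text
t: 7.8
tool_pos: [0.5351, -0.1467, 0.3921]
tool_rot: [-2.026, -1.789, 0.483]
contact_force: [-0.2, 0.3, -0.5]
opening: 0.0509
t 7.8 tcp mach mm [-20.   61.6 392.1] F mach [-0.2  0.3 -0.5] q [-0.35  0.17  1.28 -0.14  2.2  -0.27] open 0.0509 toolz [-0.505  0.002 -0.863]
P [-75.5  60.  318. ] shift [-0.0017 -0.0106  0.092 ] turn [-60.3  -0.1  -0. ]
P [-40.5  60.  257.4] shift [-0.0018  0.0502  0.1266] turn [-60.3  -0.1  -0. ]
```

The turn sign was wrong, but the tool was clear of everything. I'll rotate it the other way.

```bash
python3 -m jog '[0.6,0,0,0,-10,0,0, 0.6,0,0,0,-10,0,0, 0.6,0,0,0,-10,0,0, 0.6,0,0,0,-10,0,0, 0.6,0,0,0,-10,0,0, 0.6,0,0,0,-10,0,0, 0.6,0,0,0,0,0,0]'
python3 -c "
from h import *
where();to(cap(0,52,97),30);to(cap(0,52,27),30)"
```

```text
t: 8.68
tool_pos: [0.5311, -0.1459, 0.3951]
tool_rot: [2.032, 1.79, 0.48]
contact_force: [0.3, 1.0, -0.5]
opening: 0.0513
t 8.68 tcp mach mm [-24.1  61.8 395.1] F mach [ 0.2  1.1 -0.5] q [-0.5  -0.52  1.89  0.19  1.28 -0.38] open 0.0513 toolz [ 0.501 -0.002 -0.866]
P [-75.5  60.  318. ] shift [-0.0019 -0.0831  0.0409] turn [ 0.1  0.1 -0.1]
P [-40.5  60.  257.4] shift [-0.0018 -0.0832  0.1109] turn [ 0.1  0.1 -0.1]
```

```bash
python3 -m jog '[0.6,-0.002,-0.042,0.02,0,0,0, 0.6,0,-0.041,0.02,0,0,0, 0.6,0,0,0,0,0,0, 0.6,0,0,0.03,0,0,0, 0.6,0,0,0.025,0,0,0, 0.6,0,0,0,0,0,0]'
python3 -c "
from h import *
where();to(cap(0,52,27),30)
from station import ctrl
for k in ('scene','top'):
    p=ctrl.get_image(k);s=(slice(130,290),slice(330,510)) if k=='scene' else (slice(150,290),slice(310,450))
    cv2.imwrite('pics/c_%s.png'%k,cv2.resize(p['image'][s],None,fx=4,fy=3.7))
"
```

```text
t: 9.43
tool_pos: [0.5109, -0.1457, 0.2732]
tool_rot: [2.031, 1.793, 0.481]
contact_force: [0.0, 0.2, 0.5]
opening: 0.0516
t 9.43 tcp mach mm [-44.1  59.5 273.2] F mach [-0.   0.2  0.5] q [-0.52 -0.56  2.11  0.22  1.11 -0.45] open 0.0516 toolz [ 0.5   -0.    -0.866]
P [-40.5  60.  257.4] shift [ 0.0005 -0.0048  0.0155] turn [ 0.  0. -0.]
```

View pics/c_scene.png

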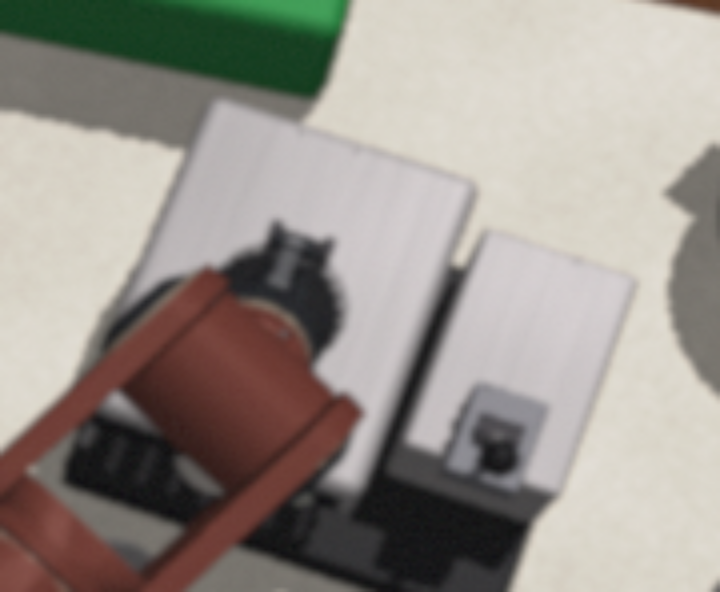

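```bash
python3 -m jog '[0,0,0,0,0,0,0, 0,0,0,0,0,0,0, 0,0,0,0,0,0,0, 0,0,0,0,0,0,0]' 30
python3 -m jog '[0,0,-0.002,0.005,0,0,0, 0,0,-0.003,0.005,0,0,0, 0,0,0,0.004,0,0,0, 0,0,0,0,0,0,0]' 30
python3 -c "
from h import *
where();to(cap(0,52,27),30)"
```

```text
t: 10.02
tool_pos: [0.5087, -0.1449, 0.2702]
tool_rot: [2.034, 1.794, 0.48]
contact_force: [2.0, 2.9, -4.6]
opening: 0.0167
t: 10.52
tool_pos: [0.5089, -0.1458, 0.2612]
tool_rot: [2.032, 1.8, 0.471]
contact_force: [-44.2, 10.6, 25.4]
opening: 0.0155
t 10.53 tcp mach mm [-46.   59.2 261.2] F mach [-45.1   5.1  25.4] q [-0.52 -0.55  2.12  0.21  1.1  -0.45] open 0.0155 toolz [ 0.493 -0.002 -0.87 ]
P [-40.5  60.  257.4] shift [0.0008 0.0029 0.006 ] turn [-0.5  0.1  0.2]
```

```bash
python3 -m jog '[0,0,0.003,-0.007,0,0,0, 0,0,0,-0.002,0,0,0, 0.35,0,0,0,0,0,0, 0.35,0,0,0,0,0,0,0.35,0,0,0,0,0,0]' 30
python3 -c "
from h import *
where();to(cap(0,52,27),30)"
```

```text
t: 11.15
tool_pos: [0.5109, -0.146, 0.2679]
tool_rot: [2.029, 1.79, 0.481]
contact_force: [1.1, -0.1, -0.7]
opening: 0.03
t 11.15 tcp mach mm [-44.1  59.2 267.9] F mach [ 1.1  0.  -0.7] q [-0.52 -0.55  2.12  0.22  1.1  -0.45] open 0.03 toolz [ 0.502 -0.002 -0.865]
P [-40.5  60.  257.4] shift [ 0.0008 -0.0022  0.0108] turn [ 0.2  0.1 -0. ]
```

```bash
for i in 1; do python3 -m jog '[0.35,0,-0.002,0.005,0,0,0, 0.35,0,0,0.003,0,0,0,0.35,0,0,0,0,0,0]'; python3 -m jog '[0.35,0,0,0.004,0,0,0,0.35,0,0,0,0,0,0]'; done
python3 -c "
from h import *
where();to(cap(0,52,27),30)"
```

```text
t: 11.52
tool_pos: [0.5123, -0.1458, 0.2576]
tool_rot: [2.032, 1.793, 0.48]
contact_force: [0.2, -0.5, 0.3]
opening: 0.0296
t: 11.78
tool_pos: [0.5142, -0.1462, 0.2555]
tool_rot: [2.031, 1.793, 0.479]
contact_force: [-6.3, 0.8, 5.0]
opening: 0.0294
t 11.78 tcp mach mm [-40.7  59.5 255.5] F mach [-6.4  0.   5. ] q [-0.52 -0.54  2.13  0.22  1.07 -0.45] open 0.0294 toolz [ 0.5   -0.001 -0.866]
P [-40.5  60.  257.4] shift [ 0.0005  0.0011 -0.0015] turn [-0.  0. -0.]
```

```bash
python3 -m jog '[0.35,0,0,0.003,0,0,0,0.35,0,0,0,0,0,0]'
python3 -c "
from h import *
where();to(cap(0,52,27),30)"
```

```text
t: 12.02
tool_pos: [0.5146, -0.1463, 0.2554]
tool_rot: [2.031, 1.796, 0.476]
contact_force: [-26.0, 5.6, 18.5]
opening: 0.0298
t 12.03 tcp mach mm [-40.3  59.4 255.4] F mach [-26.5   2.3  18.5] q [-0.52 -0.53  2.12  0.22  1.07 -0.45] open 0.0298 toolz [ 0.497 -0.001 -0.868]
P [-40.5  60.  257.4] shift [ 0.0006  0.0008 -0.0018] turn [-0.2  0.1  0.1]
```

```bash
python3 -m jog '[0.35,0,0,-0.007,0,0,0,0.35,0,0,0,0,0,0,0,0,0,0,0,0,0,0,0,0,0,0,0,0,0,0,0,0,0,0,0]' 40
python3 -c "
from h import *
where();to(cap(0,52,27),30)"
```

```text
t: 12.65
tool_pos: [0.5109, -0.1457, 0.257]
tool_rot: [2.034, 1.796, 0.476]
contact_force: [-12.9, 1.3, 4.4]
opening: 0.0156
t 12.65 tcp mach mm [-44.1  59.6 257. ] F mach [-12.9  -0.3   4.4] q [-0.52 -0.54  2.13  0.22  1.08 -0.45] open 0.0156 toolz [ 0.495 -0.    -0.869]
P [-40.5  60.  257.4] shift [0.0004 0.0033 0.0014] turn [-0.3  0.  -0. ]
```

```bash
python3 -m jog '[0,0,-0.002,0.002,0,0,0,0,0,0,0,0,0,0]' 60
python3 -c "
from h import *
where();to(cap(0,52,27),30)"
```

```text
t: 12.9
tool_pos: [0.5109, -0.1457, 0.2569]
tool_rot: [2.032, 1.794, 0.478]
contact_force: [-16.1, 2.0, 11.7]
opening: 0.0148
t 12.9 tcp mach mm [-44.1  59.5 256.9] F mach [-16.2  -0.   11.7] q [-0.52 -0.55  2.13  0.22  1.08 -0.45] open 0.0148 toolz [ 0.498 -0.001 -0.867]
P [-40.5  60.  257.4] shift [0.0005 0.0034 0.0014] turn [-0.1  0.   0. ]
```

```bash
python3 -m jog '[0,0,-0.001,-0.001,0,0,5,0,0,0,0,0,0,8,0,0,0,0,0,0,8,0,0,0,0,0,0,0]' 80
python3 -c "
from h import *
where();from station import ctrl;o=ctrl.get_obs();print(o['wrist_torque'])"
```

```text
t: 13.4
tool_pos: [0.5105, -0.1457, 0.2569]
tool_rot: [2.368, 1.417, 0.583]
contact_force: [-6.2, 2.1, 6.3]
opening: 0.0149
t 13.4 tcp mach mm [-44.5  59.5 256.9] F mach [-6.4  1.3  6.3] q [-0.52 -0.55  2.13  0.22  1.08 -0.09] open 0.0149 toolz [ 0.5   -0.001 -0.866]
[ 0.28320617  0.53942916 -0.0236778 ]
```

Turning works (21° so far, low force). I'll carry on to the stop.

```bash
python3 -m jog '[0,0,0,0,0,0,10,0,0,0,0,0,0,10,0,0,0,0,0,0,10,0,0,0,0,0,0,10,0,0,0,0,0,0,0]' 80
python3 -m jog '[0,0,0,0,0,0,8,0,0,0,0,0,0,8,0,0,0,0,0,0,5,0,0,0,0,0,0,0]' 80
python3 -c "
from h import *
where();from station import ctrl;o=ctrl.get_obs();print(o['wrist_torque']);to(cap(0,52,27),30)"
```

```text
t: 14.02
tool_pos: [0.5103, -0.1455, 0.2568]
tool_rot: [2.837, 0.546, 0.736]
contact_force: [-7.5, 2.5, 6.5]
opening: 0.0151
t: 14.52
tool_pos: [0.5102, -0.1454, 0.2567]
tool_rot: [2.971, 0.022, 0.789]
contact_force: [-7.7, 1.2, 6.9]
opening: 0.0149
t 14.53 tcp mach mm [-44.8  59.8 256.7] F mach [-7.8  0.3  6.9] q [-0.52 -0.55  2.13  0.22  1.08  0.98] open 0.0149 toolz [ 0.5    0.    -0.866]
[ 0.3705651   0.79060329 -0.01093132]
P [-40.5  60.  257.4] shift [0.004  0.0004 0.0016] turn [ -0.    0.  -82.1]
```

```bash
python3 -m jog '[0,0,0,0,0,0,3,0,0,0,0,0,0,3,0,0,0,0,0,0,0]' 80
python3 -c "
from h import *
where();from station import ctrl;o=ctrl.get_obs();print(o['wrist_torque']);to(cap(0,52,27),30)"
```

```text
t: 14.9
tool_pos: [0.5102, -0.1451, 0.2567]
tool_rot: [2.993, -0.13, 0.799]
contact_force: [-6.4, 3.9, 6.8]
opening: 0.0151
t 14.9 tcp mach mm [-44.9  60.1 256.7] F mach [-6.8  3.1  6.8] q [-0.52 -0.55  2.13  0.22  1.08  1.08] open 0.0151 toolz [ 0.499  0.    -0.866]
[0.03501118 0.77229251 0.95954597]
P [-40.5  60.  257.4] shift [0.0041 0.0003 0.0015] turn [ -0.1   0.  -87.9]
```

The wrist torque rose at 88° of turn, so the cap is at its stop. Now I'll release it, retract along the tool axis and stand the tool upright.

```bash
python3 -m jog '[0,0,0,0,0,0,-1,0.5,0,0,0,0,0,0,0.5,0,0,0,0,0,0,0.5,0,0,-0.03,0,0,0,0.5,0,0,-0.06,0,0,0,0.5,0,0,-0.04,0,0,0]' 
python3 -m jog '[0,0,0.03,0,0,-10,0,0,0,0.03,0,0,-10,0,0,0,0.03,0,0,-10,0,0,0,0.04,0,0,0,0,0,0,0,0,0,0,0]' 
python3 -c "
from h import *
where();to([-115,-105,214],0)
from station import ctrl;p=ctrl.get_image('scene')
print([(round(b['p'],2),[round(float(v),1) for v in b['box']]) for b in ctrl.boxes_of('power_lever_tip',p)[:2]])
x=np.load('m.npy');print(proj(p,M(lever(0),x)))
cv2.imwrite('pics/d.png',cv2.resize(p['image'][130:310,330:520],None,fx=4,fy=3.2))
"
```

```text
t: 15.65
tool_pos: [0.4452, -0.1375, 0.3707]
tool_rot: [2.987, -0.109, 0.801]
contact_force: [0.2, -1.2, 0.8]
opening: 0.0429
t: 16.27
tool_pos: [0.4355, -0.269, 0.3703]
tool_rot: [3.114, -0.129, -0.006]
contact_force: [0.1, 0.8, 0.2]
opening: 0.0001
t 16.27 tcp mach mm [-103.7  -72.1  370.3] F mach [-0.   0.8  0.2] q [-0.69 -0.27  1.68 -0.02  1.72  0.96] open 0.0001 toolz [-0.002 -0.025 -1.   ]
P [-115 -105  214] shift [-0.0122  0.0286  0.1571] turn [  1.    1.2 -87.6]
[]
[[454.0149568 252.3418838]]
```

View pics/d.png

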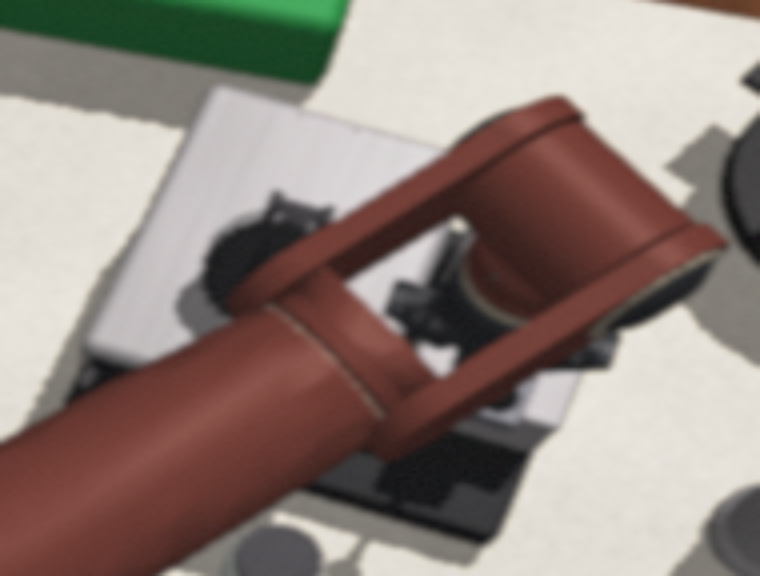

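```bash
python3 -m jog '[0,0,0.05,0,0,0,0,0,0,0.05,0,0,0,0,0,0,0.05,0,0,0,0,0,0,0.04,0,0,0,0,0,0,0,0,0,0,0]' 
python3 -c "
from h import *
where();to([-115,-105,214],0)
from station import ctrl;p=ctrl.get_image('top')
q=ctrl.get_image('scene')
x=np.load('m.npy')
a=cv2.resize(p['image'][180:270,325:415],None,fx=4.4,fy=5);b=cv2.resize(q['image'][150:270,340:460],None,fx=3.3,fy=3.75)
cv2.imwrite('pics/e.png',cv2.convertScaleAbs(np.hstack([a,b]),alpha=1.5,beta=20))
"
```

```text
t: 17.0
tool_pos: [0.4199, -0.4573, 0.3762]
tool_rot: [3.114, -0.127, -0.003]
contact_force: [-0.5, -0.3, 0.7]
opening: 0.0001
t 17.0 tcp mach mm [ -95.9 -260.9  376.2] F mach [-0.5 -0.4  0.7] q [-0.94 -0.01  1.44 -0.02  1.69  0.71] open 0.0001 toolz [ 0.    -0.025 -1.   ]
P [-115 -105  214] shift [-0.0123 -0.1607  0.1582] turn [  1.1   1.2 -87.6]
```

View pics/e.png

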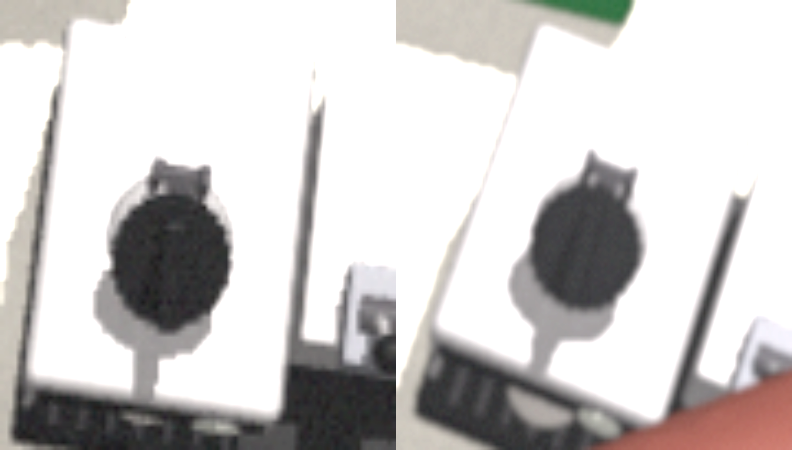

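The cap sits on the neck with its bar running front to back, so it is home. Lever next.

```bash
python3 -m jog '[0,-0.004,-0.055,0,0,0,0,0,-0.004,-0.055,0,0,0,0,0,-0.007,-0.051,0,0,0,0,0,0,0,0.05,0,0,0,0,0,0,0.055,0,0,0,0,0,0,0.053,0,0,0,0,0,0,0,0,0,0]' 
python3 -c "
from h import *
where();to([-115,-105,214],0);to([-16,-105,214],0)"
```

```text
t: 17.98
tool_pos: [0.4156, -0.2953, 0.21]
tool_rot: [3.119, -0.121, -0.013]
contact_force: [-0.2, 0.4, 0.5]
opening: -0.0
t 17.98 tcp mach mm [-120.2 -100.6  210. ] F mach [-0.3  0.4  0.5] q [-0.75 -0.22  1.9  -0.02  1.45  0.9 ] open -0.0 toolz [-0.007 -0.02  -1.   ]
P [-115 -105  214] shift [ 0.0049  0.0047 -0.004 ] turn [  0.6   1.2 -87.4]
P [ -16 -105  214] shift [ 0.1038  0.0093 -0.0047] turn [  0.6   1.2 -87.4]
```

```bash
python3 -m jog '[0,0.015,0.005,-0.004,0,0,0,0,0.015,0.002,0,0,0,0,0,0.015,0.001,0,0,0,0,0,0.015,0.001,0,0,0,0,0,0.015,0,0,0,0,0,0,0.015,0,0,0,0,0,0,0.006,0,0,0,0,0,0,0,0,0,0,0,0]' 
python3 -c "
from h import *
where()"
python3 -m jog '[0,0.004,0,0,0,0,0,0,0,0,0,0,0,0]' 
python3 -c "
from h import *
where()"
```

```text
t: 18.98
tool_pos: [0.5132, -0.3153, 0.2186]
tool_rot: [3.113, -0.123, -0.003]
contact_force: [0.5, -0.1, 0.2]
opening: 0.0001
t 18.98 tcp mach mm [ -20.9 -108.4  218.6] F mach [ 0.5 -0.1  0.2] q [-0.66  0.    1.69 -0.02  1.44  0.99] open 0.0001 toolz [ 0.    -0.026 -1.   ]
t: 19.23
tool_pos: [0.5153, -0.3156, 0.2187]
tool_rot: [3.114, -0.125, -0.009]
contact_force: [-5.4, 0.3, 1.0]
opening: -0.0
t 19.23 tcp mach mm [ -18.7 -108.5  218.7] F mach [-5.4 -0.4  1. ] q [-0.66  0.01  1.68 -0.02  1.44  0.99] open -0.0 toolz [-0.003 -0.026 -1.   ]
```

The force rose at the expected end position. I'll back off, clear away and check.

```bash
python3 -m jog '[0,-0.02,0,0,0,0,0,0,-0.04,0,0,0,0,0,0,-0.03,0,-0.03,0,0,0,0,0,0,-0.06,0,0,0,0,0,0.04,-0.04,0,0,0,0,0,0.06,0,0,0,0,0,0,0.06,0,0,0,0,0,0,0.05,0,0,0,0,0,0,0,0,0,0,0]' 
python3 -c "
from h import *
where()
from station import ctrl;q=ctrl.get_image('scene');p=ctrl.get_image('top')
x=np.load('m.npy')
for c in (p,q): print([(round(b['p'],2),[round(float(v),1) for v in b['box']]) for b in ctrl.boxes_of('power_lever_tip',c)[:2]],proj(c,M(np.array([lever(.8),lever(1)]),x)).round(1).tolist())
a=cv2.resize(p['image'][180:310,320:430],None,fx=3.6,fy=4);b=cv2.resize(q['image'][150:320,330:480],None,fx=2.6,fy=520/170)
cv2.imwrite('pics/f.png',np.hstack([a,b]))
"
```

```text
t: 20.35
tool_pos: [0.4095, -0.5172, 0.353]
tool_rot: [3.114, -0.13, -0.004]
contact_force: [0.2, 1.3, -0.0]
opening: -0.0004
t 20.35 tcp mach mm [ -98.9 -321.6  353. ] F mach [ 0.   1.3 -0. ] q [-1.01  0.08  1.38 -0.02  1.66  0.65] open -0.0004 toolz [-0.001 -0.025 -1.   ]
[] [[416.0, 230.2], [416.1, 226.1]]
[(0.57, [463.7, 226.6, 9.2, 6.0]), (0.18, [417.1, 217.9, 146.8, 124.8])] [[462.1, 229.4], [463.4, 225.0]]
```

View pics/f.png

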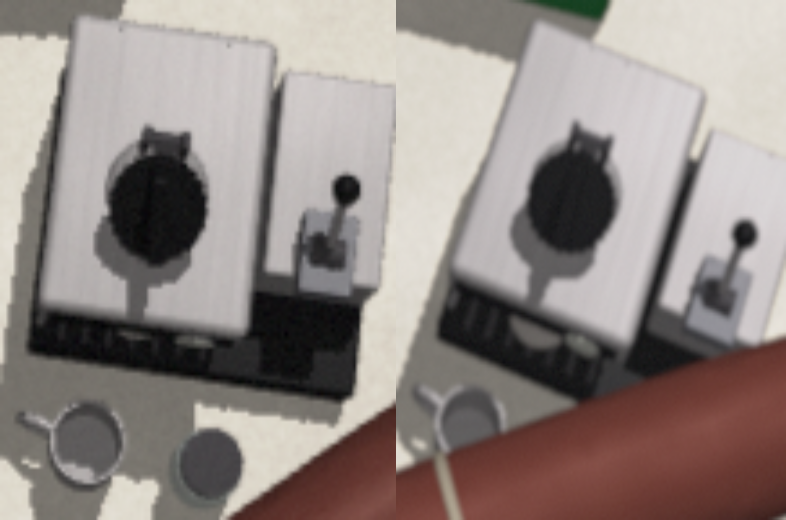

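```bash
python3 -c "
from station import ctrl
print(ctrl.finish_job())"
```

```text
the job is handed in; nothing more can be done
None
```

The job is done and handed in at about 20 s of the 59 s allowed. The hand-in reports no verdict.

- **Cap swung down:** I pushed it over from behind with shut fingers and pressed it onto the neck until it met a hard stop, at about 32 N. An earlier try with the bar gripped jammed at about 50 N, under the 120 N wrist limit. I released the bar, and the second press seated the cap.
- **Cap screwed home:** I gripped the bar and turned it about 88° clockwise, until the wrist torque jumped. Before touching the lever I checked both pictures. The cap sat on the neck with its bar running front to back.
- **Lever on:** I pushed it back until it met about 5 N at its expected end position. The last top picture puts the ball at about (416, 227.5) pixels, which is roughly 0.94 rad against the 0.8 needed. The scene network's report agrees, but in the top picture it did not find the ball.

**Last checks:**
- **Arm:** it is clear of everything, with the contact force at noise level.
- **Bystanders:** the jug and jar look unmoved. I did not measure the other bystanders again at the end; all moves near them were high above.
- **Machine position:** my estimate was about 4 mm off along the machine's x axis. I corrected for this by feel when gripping the bar.

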